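# Prise open the fastener case with the flat screwdriver

### The arm

A 6-joint arm with a two-finger parallel gripper is mounted at the origin on a cart in front of the work surface, level with it; the furniture and walls round the work are solid. World frame = base frame: x ahead of the robot, y to its left, z up, the work surface at z = 0. Lengths are in m, angles in rad, forces in N, time in s.
With the tool pointing down it reaches from about 0.35 to 0.775 m from the base axis. Payload 5.5 kg.
Tool frame: the origin (TCP) lies at the very end of the fingers, on their centre line; the grasp point (between the pads) lies 19 mm behind it; z points along the fingers, x is the direction in which the jaws open and shut, and the axes are right-handed (so a half turn about z gives the same grasp; the last joint's range is limited). The gripper opens to 85 mm and grips with 20 to 120 N. Pads are 22 mm wide; open, the fingers measure 114 mm over their backs; the gripper's body (76 mm by 85 mm) begins 54 mm behind the grasp point. The pads swing forward as they close: fully open they stand 13 mm farther back than shut.
Start: joints at [1.086, 0.313, 0.046, 1.304, 0, 1.431], TCP at [0.194, 0.541, 0.231] pointing down, gripper open.
Joint ranges: [-2.76, 2.76], [-0.86, 1.69], [-1.03, 1.26], [-2.2, 2.34], [-1.47, 1.5], [-3.14, 3.14]. Speed limits (rad/s): [2.57, 2.57, 3.14, 3.14, 3.14, 3.14].

### API

Orientations are given as a unit quaternion [w, x, y, z].
In Python, from bench import read_state, imaging, arm gives the robot as it stands.
- The arm moves only by the tool step_arm, never from a script. Its argument "targets" is a list of rows, each an object with "travel": the shift along the tool's x, y, z normalised to -1 to 1, where 1 is 0.3 m, a list of three; "delta_rot": the turn, a rotation vector about the tool's x, y, z normalised to -1 to 1, where 1 is 180 degrees, a list of three; "hand": the finger opening in mm, from 0 to 85.4. A call has 1 to 12 rows; each row shifts and turns the commanded pose from where the row before left it, along the tool's axes as they then stand; what a row does not reach is not made up. A row lasts 1/10 s, in which the tool goes at most 50 mm and 8.59 degrees, less where a joint would pass 70% of its speed; a pose out of reach is approached as far as the arm can. A call with a number of a shift or a turn outside -1 to 1 is refused whole. A call with a gripper value outside its range is refused whole. The fingers move at their own pace and stop on an object; "squeeze" is the grip in N (left out, the last holds). Time passes only in rows, so rows that do not move let the fingers close. It gives the time, the measured TCP pose, the force and the opening at its end, in the units of the state.
- read_state(): the state, without advancing time (a new reading comes with each control period).
- imaging.capture(name): name is "side" or "top" or "wrist"; returns a dict with "frame" (400x640x3 uint8, red, green, blue), "range_z" (400x640 float32, m along the optical axis (not along the pixel's ray), 0 where there is no reading), "fx", "fy", "cx", "cy" (pixels), "origin" and "rotation" of the camera in the world. Camera axes: x right, y up, looking along -z (the intrinsics and any distortion apply to the point x, -y, -z); pixel columns grow to the right and rows downward; lengths in m; the calibration is good to about 2 mm. A picture is of the moment at which its call begins.
- arm.sign_off(): hands the job in, once; it reports no verdict.
The state is a dict: "time_s": time; "qpos": joint angles; "qvel": joint speeds; "joint_efforts": joint torques, N m; "tcp_pos": TCP position; "tcp_rot": TCP orientation; "contact_force": force on the tool from outside, world axes, zero at the start; "wrist_torque": the same for the moment, N m; "grip_width": finger opening in m.
Only numpy, scipy, OpenCV 4.12 (cv2) and the standard library are available. Lean on these libraries where they do the work, as an engineer would, in place of code of your own. Each camera call takes 0.05 s, during which the arm holds its last target.

### The job

The lid of the plywood fastener case sits tight. Pick up the flat-bladed screwdriver (the longer of the two screwdrivers), put its blade into the gap under the lid and prise the lid up until it stands open by itself at about 35 degrees or more, then lay the screwdriver down flat on the bench without dropping it. Do not touch the lid with the gripper, and leave the other screwdriver and the chisel where they lie.

Things in the scene. Friction and masses are not known exactly. Their poses are not given: they have to be found in the camera images.
- flat_driver_handle (a point): flat-bladed screwdriver, 231 mm, 0.11 kg, lying with its blade roughly away from the robot: plastic handle 100 mm long, 29 mm thick, then a round steel shank 6 mm thick, 115 mm long, flat tip. Point on the handle's axis, 35 mm behind its front end, 15 mm above the bench, near the balance: grasp here. y axis: from tip to handle's rear; z up as it lies
- flat_driver_tip (a point): the blade's flat tip, 6 mm wide and 3 mm thick: 165 mm ahead of flat_driver_handle along the tool and 12 mm below it, for the shank leans down a little from the handle's axis
- case_gap (a point): centre of the gap in the case's front face, 77 mm above the bench. Case: hollow plywood box 110 mm deep, 120 wide, screwed down; over the middle 76 mm the 8 mm front wall is lowered, leaving a slot 16 mm high between sill (69 mm up) and lid (85 mm). 94 mm free behind it, nuts and bolts on the floor. x axis: level, into the case; y along the front; z up
- lid_edge (a point): middle of the lid's lower front edge, 8 mm above case_gap when shut. Lid: 8 mm board, 110 x 120 mm, hinged along its far edge, 110 mm behind this point; a 60 mm wide steel lip in the middle stands out 14 mm, sloping upwards, and guides a blade into the gap
- case_lid (a joint): angle of the lid: 0 shut, grows as it opens upwards, at most 1.75 rad. The hinge is stiff: it takes 1 to 2 N upwards at the front edge (more nearer the hinge) and the lid stays at whatever angle it is left
- cross_driver_handle (a point): cross-point screwdriver, 201 mm long, not to be moved: point on its handle's axis, 50 mm behind the handle's front end; handle 29 mm thick and 100 mm long; y axis from the tip to the handle's rear
- chisel_handle (a point): narrow wood chisel, 260 mm long, flat 12 mm blade, wooden handle 29 mm thick, not to be moved: point on its handle's axis, 48 mm behind the handle's front end; y axis from the edge to the handle's rear

How it is judged:
By the outcome, as a careful person would: the job done as asked, in the order asked, and still so for the second after the job is handed in, with the robot touching nothing.
It also fails if it takes over 48 s, if anything falls off the work surface, if the arm or the gripper's body presses on something with over 40 N, if the wrist force passes 120 N, or if a joint passes its speed limit or range.

## Working session

There is one attempt and no reset: what is moved stays moved. The work goes in short steps, Python scripts to look and compute and a tool call to move; the robot and the scene stay as the last step left them, time stands still between calls to the robot, and variables do not carry over. Pictures are saved under pics/ and viewed, and the job is handed in when it is done.

Besides the shell and the picture viewer there is one more tool, called as name(argument=value, ...), one argument or row to a line, values as JSON. step_arm: Moves the arm, as the interface text tells. Scaled input: -1 to 1 covers 0.3 m each way for a shift and 180 degrees each way for a turn. Its arguments: {"type":"object","properties":{"targets":{"type":"array","items":{"type":"object","properties":{"travel":{"type":"array","items":{"type":"number"}},"delta_rot":{"type":"array","items":{"type":"number"}},"hand":{"type":"number"}}}},"squeeze":{"type":"number"}},"required":["targets"]}

```bash
mkdir -p pics; ls
cat > h.py <<'E'
from bench import read_state, imaging, arm
import numpy as np, cv2, pickle
def cap(n,f):
    d=imaging.capture(n); pickle.dump(d,open(f'pics/{f}.pkl','wb')); cv2.imwrite(f'pics/{f}.png',d['frame'][:,:,::-1]); return d
def load(f): return pickle.load(open(f'pics/{f}.pkl','rb'))
def px(d,u,v,z=None):
    z=z or d['range_z'][int(round(v)),int(round(u))]
    p=np.array([(u-d['cx'])/d['fx']*z,-(v-d['cy'])/d['fy']*z,-z])
    return np.array(d['rotation'])@p+np.array(d['origin'])
def plane(d,u,v,h):
    r=np.array(d['rotation'])@np.array([(u-d['cx'])/d['fx'],-(v-d['cy'])/d['fy'],-1]);o=np.array(d['origin'])
    return o+r*(h-o[2])/r[2]
def proj(d,p):
    q=np.array(d['rotation']).T@(np.array(p)-np.array(d['origin']));
    return d['cx']+d['fx']*q[0]/-q[2], d['cy']-d['fy']*q[1]/-q[2]
def crop(f,a,b,c,e,s):
    im=cv2.imread(f'pics/{f}.png')[b:e,a:c]; im=cv2.resize(im,None,fx=s,fy=s,interpolation=cv2.INTER_CUBIC); cv2.imwrite(f'pics/{f}_c{a}_{b}.png',im)
E
python3 - <<'E'
from h import *
for n in('top','side','wrist'):
    d=cap(n,n+'0'); print(n,{k:v for k,v in d.items() if k not in('frame','range_z')})
print(read_state())
E
```

```text
pics
top {'fx': 372.06268529475955, 'fy': 372.06268529475955, 'cx': 322.3240222655258, 'cy': 203.00677180568528, 'origin': array([ 0.54939409, -0.10629534,  0.94192767]), 'rotation': array([-0.69749298, -0.02468498,  0.02351897,  0.71578003])}
side {'fx': 470.9717670339962, 'fy': 470.9717670339962, 'cx': 315.9859031016691, 'cy': 199.38793465237427, 'origin': array([ 0.40532854, -0.99807263,  0.61013281]), 'rotation': array([ 0.86419663,  0.49405322, -0.04945948, -0.08142095])}
wrist {'fx': 283.47406246938175, 'fy': 283.47406246938175, 'cx': 316.85861665060474, 'cy': 201.9622502928754, 'origin': array([0.11588945, 0.5685213 , 0.37211049]), 'rotation': array([ 0.80690293, -0.13555717, -0.0944526 ,  0.56710724])}
{'time_s': 0.15, 'qpos': array([1.08639120e+00, 3.13874170e-01, 4.52587712e-02, 1.30361488e+00,
       2.55562211e-05, 1.43121112e+00]), 'qvel': array([-0.00033239, -0.00040182,  0.00408291, -0.00186971, -0.00080735,
        0.00028093]), 'joint_efforts': array([ 2.05671342e-03, -4.81064487e+01,  2.98815411e+01,  1.38914495e-02,
       -1.04352409e-04,  1.52773572e-05]), 'tcp_pos': array([0.19418129, 0.54081715, 0.23059509]), 'tcp_rot': array([ 3.15508589e-04,  8.17932310e-01,  5.75314020e-01, -6.43948905e-04]), 'contact_force': array([-0.22024435, -0.41868773, -0.04570513]), 'wrist_torque': array([ 0.00070647, -0.00424389,  0.01951323]), 'grip_width': 0.08565355622253669}
```

```bash
python3 - <<'E'
s=open('h.py').read()
s=s.replace("np.array(d['rotation'])","Rm(d['rotation'])").replace("def px","from scipy.spatial.transform import Rotation as R\ndef Rm(q): return R.from_quat([q[1],q[2],q[3],q[0]]).as_matrix()\ndef px",1)
open('h.py','w').write(s)
E
python3 -c "
from h import *
d=load('top0');print(px(d,322,380))"
```

```text
[ 0.11133028 -0.09124499 -0.16874155]
```

View pics/top0.png

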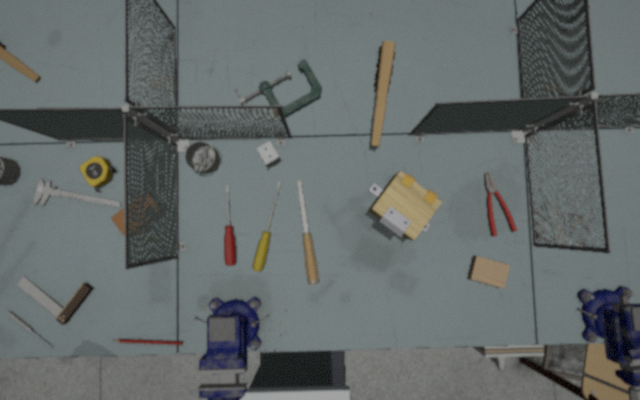

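View pics/side0.png

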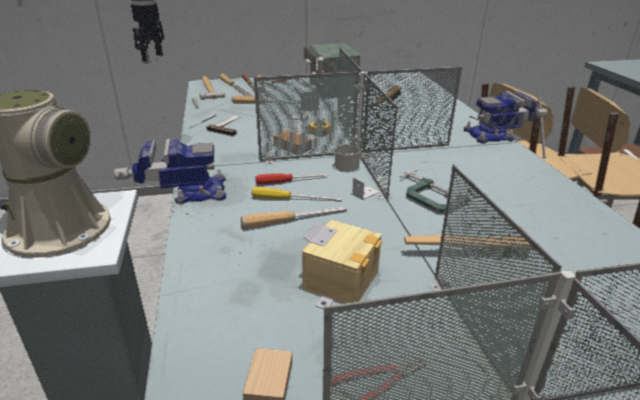

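View pics/wrist0.png

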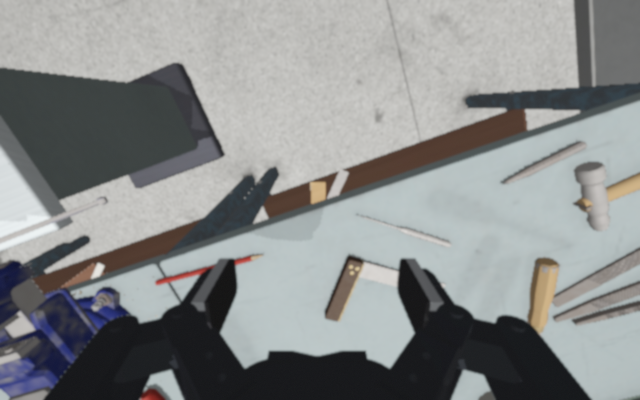

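```bash
python3 -c "
from h import *
crop('top0',210,170,330,290,5); crop('top0',350,150,460,250,6)
crop('side0',230,160,350,240,6); crop('side0',290,210,390,310,6)
"
```

```text
(no output)
```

View pics/top0_c210_170.png

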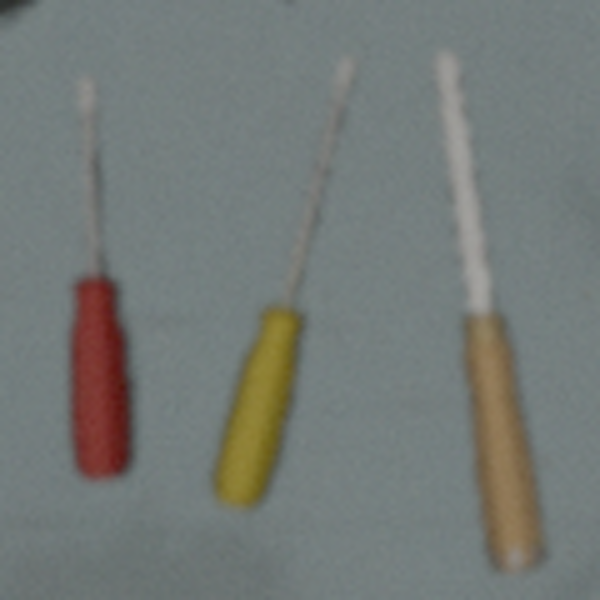

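View pics/top0_c350_150.png

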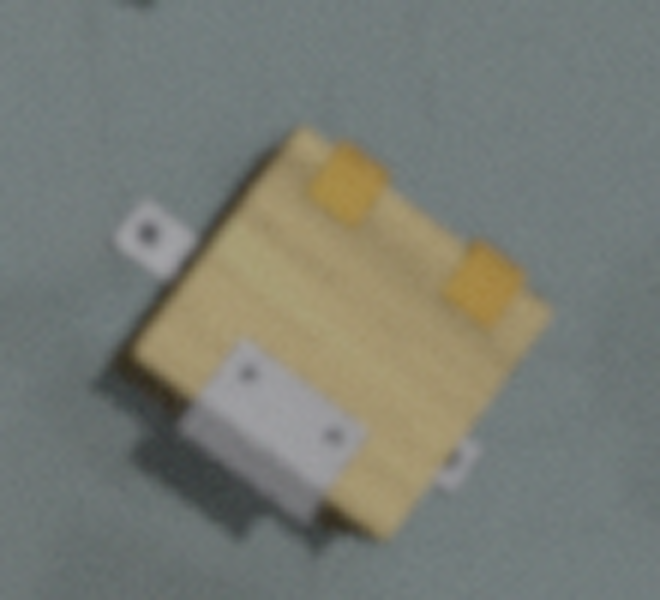

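View pics/side0_c230_160.png

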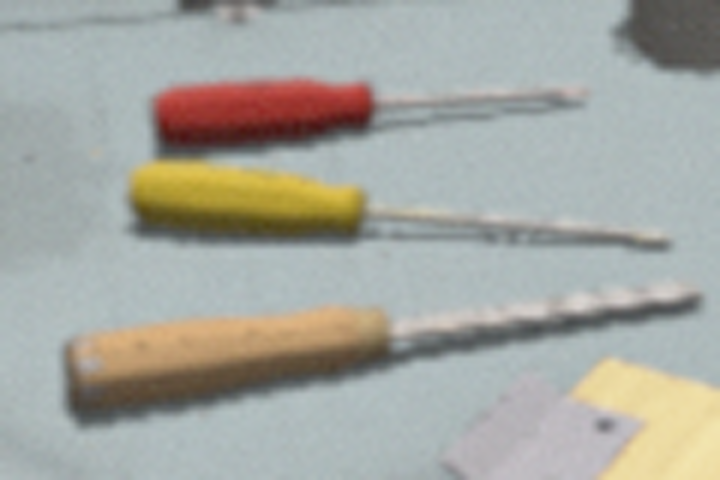

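View pics/side0_c290_210.png

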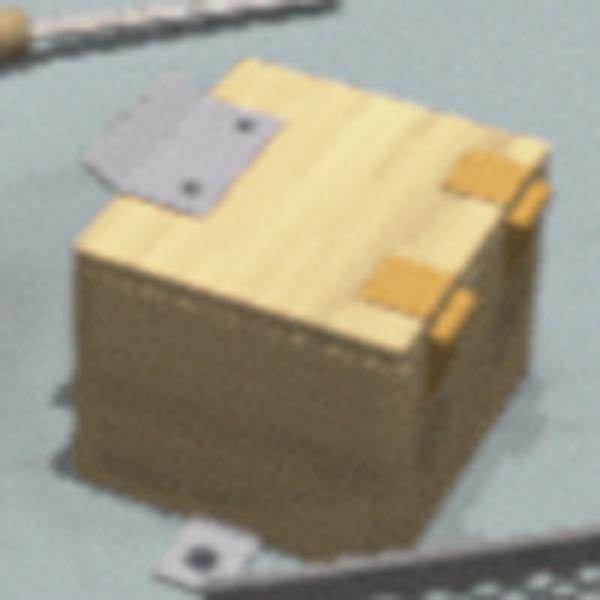

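```bash
cat > m.py <<'E'
from h import *
d=load('top0'); s=load('side0')
def T(c,o,k,h): 
    u,v=(c[0]+.5)/k-.5+o[0],(c[1]+.5)/k-.5+o[1]; return plane(d,u,v,h)
def S(c,o,k,h): 
    u,v=(c[0]+.5)/k-.5+o[0],(c[1]+.5)/k-.5+o[1]; return plane(s,u,v,h)
o=(210,170)
for n,c,h in [('ytip',(345,62),.003),('yfront',(283,308),.014),('yrear',(238,503),.014),('rtip',(87,80),.003),('rrear',(103,477),.015)]: print(n,T(c,o,5,h))
o=(230,160)
for n,c,h in [('s ytip',(667,242),.003),('yfront',(363,208),.014),('yrear',(133,190),.014),('rtip',(585,93),.003),('rrear',(157,115),.015)]: print(n,S(c,o,6,h))
o=(350,150)
L=[T(c,o,6,.093) for c in [(303,126),(550,310),(388,540),(135,355)]]
print(np.array(L)); print([np.linalg.norm(L[i]-L[(i+1)%4]) for i in range(4)])
print(T((180,425),o,6,.093),T((312,520),o,6,.093))
o=(290,210)
L2=[S(c,o,6,.093) for c in [(250,57),(548,145),(408,352),(78,248)]]
print(np.array(L2)); print([np.linalg.norm(L2[i]-L2[(i+1)%4]) for i in range(4)])
print(px(d,405,205),px(d,280,330))
for M in (L,L2):
  pass
E
python3 m.py
```

```text
ytip [0.66987482 0.0040687  0.003     ]
yfront [0.54611973 0.03581506 0.014     ]
yrear [0.45062417 0.05954094 0.014     ]
rtip [0.66409947 0.13525066 0.003     ]
rrear [0.46515261 0.12589919 0.015     ]
s ytip [0.66541368 0.00099363 0.003     ]
yfront [0.54057738 0.03387215 0.014     ]
yrear [0.44599327 0.06702641 0.014     ]
rtip [0.65984501 0.1406394  0.003     ]
rrear [0.46155747 0.131838   0.015     ]
[[ 0.67744348 -0.28631488  0.093     ]
 [ 0.60434672 -0.37750687  0.093     ]
 [ 0.51875557 -0.31213016  0.093     ]
 [ 0.59128761 -0.21890733  0.093     ]]
[np.float64(0.11687222073184812), np.float64(0.10770310508904705), np.float64(0.11811601268231747), np.float64(0.10939200945892093)]
[ 0.56423971 -0.23505828  0.093     ] [ 0.52702937 -0.28370111  0.093     ]
[[ 0.59007233 -0.21794396  0.093     ]
 [ 0.67301436 -0.28628656  0.093     ]
 [ 0.60091541 -0.3798014   0.093     ]
 [ 0.5153515  -0.31297344  0.093     ]]
[np.float64(0.10747135055187523), np.float64(0.11808168249337572), np.float64(0.10856868143031201), np.float64(0.1208875701613532)]
[ 0.59798164 -0.2946328   0.09179844] [ 0.30004352  0.00787807 -0.00297612]
```

Run:
```python
from h import *
d=load('top0'); z=d['range_z']; v,u=np.mgrid[0:400,0:640]
P=np.stack([(u-d['cx'])/d['fx']*z,-(v-d['cy'])/d['fy']*z,-z],-1)@Rm(d['rotation']).T+d['origin']
P[z==0]=np.nan
np.save('pics/P.npy',P)
# max height in 4cm cells
xs=np.arange(0.1,0.9,.04); ys=np.arange(.64,-.6,-.04)
print('y/x  '+' '.join('%4d'%(x*1000) for x in xs))
for y in ys:
  r=[]
  for x in xs:
    m=(abs(P[...,0]-x)<.02)&(abs(P[...,1]-y)<.02)
    r.append('%4d'%(np.nanmax(P[...,2][m])*1000) if m.any() else '   .')
  print('%5d '%(y*1000)+' '.join(r))
```

```text
y/x   100  140  180  220  260  300  340  380  420  460  500  540  580  620  660  700  740  780  820  860
  640    .    .    .    .    2    8    9    2    6    2    2    3    2    5    6   54    4    2    1    0
  600    .    .    .    .    1    7    2    8    8    2    2    1    1    6    7    7    2    2    3    .
  559    .    .    .    .    2    4   16   14    1    4    2    1    2    2    9    2    2  203    .    1
  519    .    .    .    .    1    2   18   18   15    3    2    3    3    4    5    1    4  250    .    2
  479    .    .    .    .    2    2    2   18   18    2    3    3    3    5   30   33   33  255    .    0
  439    .    .    .    .    1    1    2    2    2    3    2    2    3    5   30   33   32  256    .    1
  399    .    .    .    .    3   11    2    3    2    2    2   38   36   35    2   24    4  255    .    0
  359    .    .    .    .    6   10    1    2    1    3    0   33   33   34    1    1    2  256    .   -1
  319    .    .    .    .    8   12    2    2    3    1    2    0   33   35   32    1    2  254   -1    2
  279    .    .    .    .    9    9    2 
[... 1590 characters left out ...]
   3    2    3   92   97   96   96   97    3    3  253    3    3
 -360    .    .    .    .    4    4    3    1    3    3    3   94   97   96    3    3    3  254    3    3
 -400    .    .    .    .    2    4    2    3    3    2    3    4    3    2    2    2    2  255   -1    4
 -440    .    .    .    .    2    3    3    2    2    4    3    4    2    4    3    3    3  255    .    2
 -480    .    .    .    .    2    2    3    2   26   26    4    3    5    2    3    2    3  255    .    5
 -520    .    .    .  -10    3    4    3   25   27   26   11   14   13   13   13    4    4  255    .    2
 -560    .  -88  -75  -10    3    4    4   24   26   27    3   12   14   14   11    3    3  256    .    4
```

```bash
cat >> h.py <<'E'
def Rq(q): return R.from_quat([q[1],q[2],q[3],q[0]])
def pose(p,yaw,pitch=0):
    # tool: y fwd at yaw, z down; pitch>0 = tip (y) up
    x=np.array([-np.sin(yaw),np.cos(yaw),0]); y=np.array([np.cos(yaw)*np.cos(pitch),np.sin(yaw)*np.cos(pitch),np.sin(pitch)])
    return np.array(p),R.from_matrix(np.stack([x,y,np.cross(x,y)],1))
def go(tgt,n=None,cur=None):
    """print travel/rot per row for n equal rows (rotation applied about tool, positions in changing frame)"""
    if cur is None:
        s=read_state(); cur=(s['tcp_pos'],Rq(s['tcp_rot']))
    p0,r0=cur; p1,r1=tgt
    rv=(r0.inv()*r1).as_rotvec(); dp=p1-p0
    nn=int(np.ceil(max(np.linalg.norm(dp)/.04,np.degrees(np.linalg.norm(rv))/7.5,1)))
    n=n or nn
    dr=R.from_rotvec(rv/n); 
    print('n',n,'dist',np.linalg.norm(dp).round(4),'rot',np.degrees(rv).round(2))
    r=r0
    for i in range(n):
        t=r.inv().apply(dp/n)/.3; print(t.round(4).tolist(),(rv/n/np.pi).round(4).tolist()); r=r*dr
E
python3 - <<'E'
from h import *
s=read_state()
cur=(s['tcp_pos']+[0,0,.1],Rq(s['tcp_rot']))
go(pose([.509,.0435,.33],np.radians(-14.5)),cur=cur)
E
```

```text
n 15 dist 0.5886 rot [-0.02  0.08 -5.26]
[-0.0804, 0.1032, 0.0002] [-0.0, 0.0, -0.0019]
[-0.081, 0.1027, 0.0002] [-0.0, 0.0, -0.0019]
[-0.0816, 0.1022, 0.0002] [-0.0, 0.0, -0.0019]
[-0.0822, 0.1017, 0.0002] [-0.0, 0.0, -0.0019]
[-0.0829, 0.1012, 0.0002] [-0.0, 0.0, -0.0019]
[-0.0835, 0.1007, 0.0002] [-0.0, 0.0, -0.0019]
[-0.0841, 0.1002, 0.0002] [-0.0, 0.0, -0.0019]
[-0.0847, 0.0997, 0.0002] [-0.0, 0.0, -0.0019]
[-0.0853, 0.0991, 0.0002] [-0.0, 0.0, -0.0019]
[-0.0859, 0.0986, 0.0002] [-0.0, 0.0, -0.0019]
[-0.0865, 0.0981, 0.0002] [-0.0, 0.0, -0.0019]
[-0.0871, 0.0976, 0.0002] [-0.0, 0.0, -0.0019]
[-0.0877, 0.097, 0.0002] [-0.0, 0.0, -0.0019]
[-0.0883, 0.0965, 0.0001] [-0.0, 0.0, -0.0019]
[-0.0889, 0.0959, 0.0001] [-0.0, 0.0, -0.0019]
```

step_arm(
  targets=[
    {"travel": [0,0,-0.11],"delta_rot": [0,0,0],"hand": 60},
    {"travel": [0,0,-0.11],"delta_rot": [0,0,0],"hand": 60},
    {"travel": [0,0,-0.11],"delta_rot": [0,0,-0.0292],"hand": 60},
    {"travel": [-0.089,0.0958,0],"delta_rot": [0,0,0],"hand": 60},
    {"travel": [-0.089,0.0958,0],"delta_rot": [0,0,0],"hand": 60},
    {"travel": [-0.089,0.0958,0],"delta_rot": [0,0,0],"hand": 60},
    {"travel": [-0.089,0.0958,0],"delta_rot": [0,0,0],"hand": 60},
    {"travel": [-0.089,0.0958,0],"delta_rot": [0,0,0],"hand": 60},
    {"travel": [-0.089,0.0958,0],"delta_rot": [0,0,0],"hand": 60},
    {"travel": [-0.089,0.0958,0],"delta_rot": [0,0,0],"hand": 60},
    {"travel": [-0.089,0.0958,0],"delta_rot": [0,0,0],"hand": 60},
    {"travel": [-0.089,0.0958,0],"delta_rot": [0,0,0],"hand": 60},
  ],
)

```text
time_s: 1.35
tcp_pos: [0.3851, 0.2423, 0.3302]
tcp_rot: [-0.0, 0.791, 0.612, -0.0]
contact_force: [0.5, 0.4, -0.5]
grip_width: 0.06
```

step_arm(
  targets=[
    {"travel": [-0.089,0.0958,0],"delta_rot": [0,0,0],"hand": 60},
    {"travel": [-0.089,0.0958,0],"delta_rot": [0,0,0],"hand": 60},
    {"travel": [-0.089,0.0958,0],"delta_rot": [0,0,0],"hand": 60},
    {"travel": [-0.089,0.0958,0],"delta_rot": [0,0,0],"hand": 60},
    {"travel": [-0.089,0.0958,0],"delta_rot": [0,0,0],"hand": 60},
    {"travel": [-0.089,0.0958,0],"delta_rot": [0,0,0],"hand": 60},
    {"travel": [0,0,0.1],"delta_rot": [0,0,0],"hand": 60},
    {"travel": [0,0,0.1],"delta_rot": [0,0,0],"hand": 60},
    {"travel": [0,0,0.1],"delta_rot": [0,0,0],"hand": 60},
    {"travel": [0,0,0.1],"delta_rot": [0,0,0],"hand": 60},
    {"travel": [0,0,0],"delta_rot": [0,0,0],"hand": 60},
    {"travel": [0,0,0],"delta_rot": [0,0,0],"hand": 60},
  ],
)

```text
time_s: 2.55
tcp_pos: [0.5111, 0.0456, 0.2105]
tcp_rot: [-0.0, 0.791, 0.612, -0.0]
contact_force: [-0.8, 0.4, 0.1]
grip_width: 0.06
```

Run:
```python
from h import *
d=cap('wrist','w1'); s=read_state(); print(s['time_s'],s['tcp_pos'],s['tcp_rot'],s['contact_force'],s['grip_width'],d['origin'],d['rotation'])
go(pose([.509,.0435,.08],np.radians(-14.5)))
```

```text
2.6 [0.51201862 0.04550332 0.21153638] [3.73163967e-04 7.90667530e-01 6.12245451e-01 4.73971830e-04] [-0.17960675  0.29564339  0.56474077] 0.060354153306704676 [0.43064161 0.0657213  0.35214753] [ 0.78018918 -0.13024757 -0.10081177  0.60347112]
n 4 dist 0.1316 rot [ 0.07 -0.02  0.  ]
[-0.0023, -0.0021, 0.1096] [0.0001, -0.0, 0.0]
[-0.0023, -0.0021, 0.1096] [0.0001, -0.0, 0.0]
[-0.0023, -0.0021, 0.1096] [0.0001, -0.0, 0.0]
[-0.0023, -0.002, 0.1096] [0.0001, -0.0, 0.0]
```

View pics/w1.png

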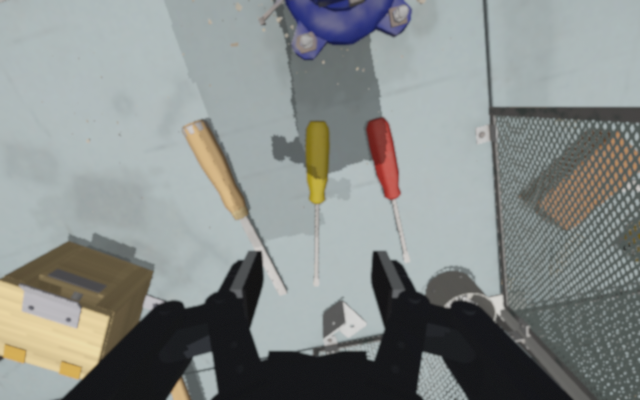

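Run:
```python
from h import *
d=load('w1')
a=plane(d,317.5,121,.015);b=plane(d,316.5,204,.015);t=plane(d,316.5,286,.003)
print(a,b,t,np.linalg.norm(a-b),np.linalg.norm(b-t)); 
for p,q in((a,b),(a,t)): print(np.degrees(np.arctan2(*(q-p)[[1,0]])))
crop('w1',0,220,180,390,4)
```

```text
[0.44805331 0.06199512 0.015     ] [0.54527491 0.03552528 0.015     ] [0.67133005 0.00272583 0.003     ] 0.10076056939895756 0.1308040568150361
-15.230353555042202
-14.866431454831982
```

View pics/w1_c0_220.png

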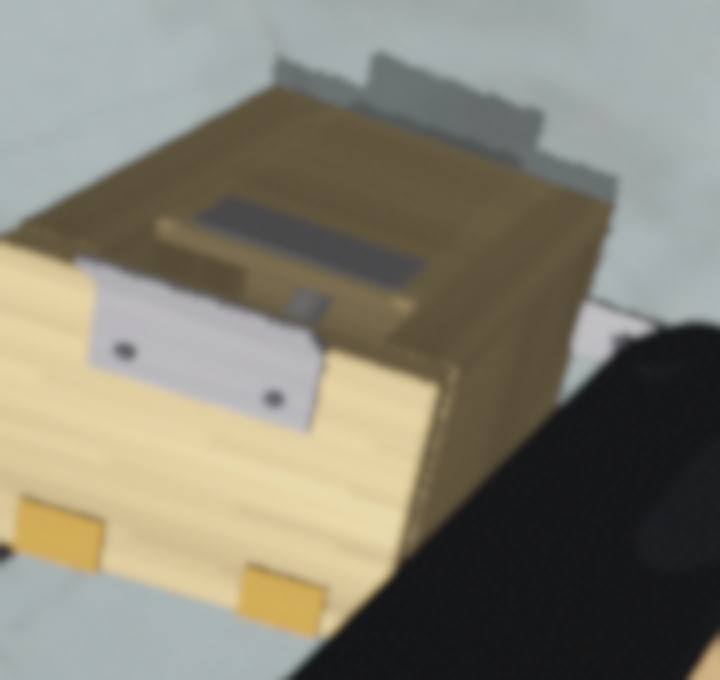

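step_arm(
  targets=[
    {"travel": [-0.004,0.001,0.13],"delta_rot": [0,0,0.0022],"hand": 60},
    {"travel": [0,0,0.13],"delta_rot": [0,0,0],"hand": 60},
    {"travel": [0,0,0.13],"delta_rot": [0,0,0],"hand": 60},
    {"travel": [0,0,0.13],"delta_rot": [0,0,0],"hand": 60},
    {"travel": [0,0,0.1],"delta_rot": [0,0,0],"hand": 60},
    {"travel": [0,0,0.04],"delta_rot": [0,0,0],"hand": 60},
    {"travel": [0,0,0.02],"delta_rot": [0,0,0],"hand": 60},
    {"travel": [0,0,0.01],"delta_rot": [0,0,0],"hand": 60},
    {"travel": [0,0,0],"delta_rot": [0,0,0],"hand": 60},
  ],
)

```text
time_s: 3.5
tcp_pos: [0.5129, 0.0442, 0.0046]
tcp_rot: [0.001, 0.793, 0.61, 0.001]
contact_force: [0.1, 0.1, -0.1]
grip_width: 0.06
```

Run:
```python
from h import *
d=cap('wrist','w2'); d=cap('side','s2');crop('s2',200,80,360,240,4)
go(pose([.511,.0442,.001],np.radians(-14.9)))
```

```text
n 1 dist 0.0041 rot [ 0.15 -0.03  0.01]
[-0.0016, -0.0058, 0.0123] [0.0008, -0.0002, 0.0]
```

View pics/w2.png

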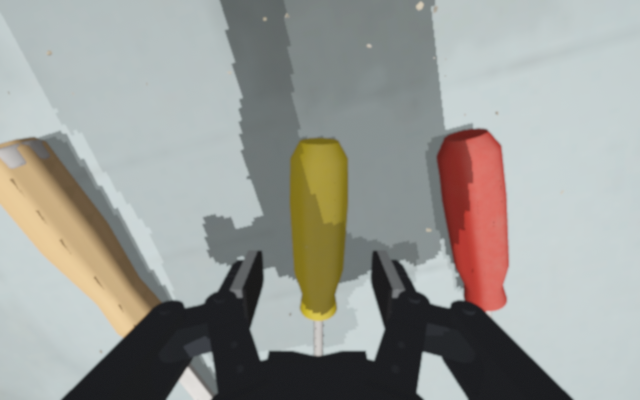

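View pics/s2_c200_80.png

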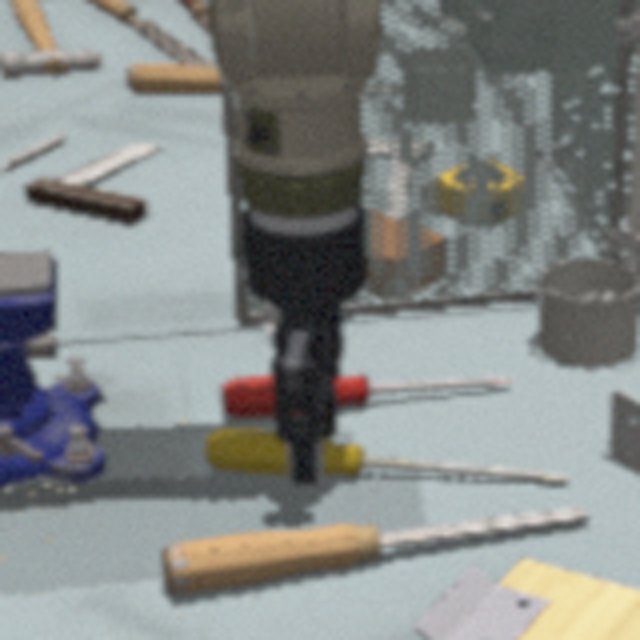

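step_arm(
  targets=[
    {"travel": [0,-0.004,0.007],"delta_rot": [0,0,0],"hand": 60},
    {"travel": [0,0,0],"delta_rot": [0,0,0],"hand": 35},
    {"travel": [0,0,0],"delta_rot": [0,0,0],"hand": 15},
    {"travel": [0,0,0],"delta_rot": [0,0,0],"hand": 5},
    {"travel": [0,0,0],"delta_rot": [0,0,0],"hand": 5},
    {"travel": [0,0,0],"delta_rot": [0,0,0],"hand": 5},
  ],
  squeeze=110,
)

```text
time_s: 4.2
tcp_pos: [0.5104, 0.0447, 0.0019]
tcp_rot: [0.0, 0.793, 0.61, 0.0]
contact_force: [-1.1, 0.7, 5.2]
grip_width: 0.023
```

step_arm(
  targets=[
    {"travel": [0,0,-0.04],"delta_rot": [0,0,0],"hand": 5},
    {"travel": [0,0,-0.1],"delta_rot": [0,0,0],"hand": 5},
    {"travel": [0,0,-0.13],"delta_rot": [0,0,0],"hand": 5},
    {"travel": [0,0,-0.13],"delta_rot": [0,0,0],"hand": 5},
    {"travel": [0,0,-0.1],"delta_rot": [0,0,0],"hand": 5},
    {"travel": [0,0,0],"delta_rot": [0,0,0],"hand": 5},
  ],
)

```text
time_s: 4.8
tcp_pos: [0.5134, 0.0444, 0.1565]
tcp_rot: [0.003, 0.793, 0.61, 0.003]
contact_force: [0.6, 0.1, -0.6]
grip_width: 0.0232
```

Run:
```python
from h import *
s=read_state();print(s['tcp_pos'],s['grip_width'],s['contact_force'],s['wrist_torque'])
cap('wrist','w3'); cap('side','s3');crop('s3',200,40,360,180,4); cap('top','t3');
```

```text
[0.51336536 0.04440676 0.15652212] 0.02317411904196908 [ 0.55303915  0.11253518 -0.6013097 ] [-0.03426096 -0.05260156 -0.0211495 ]
```

View pics/s3_c200_40.png

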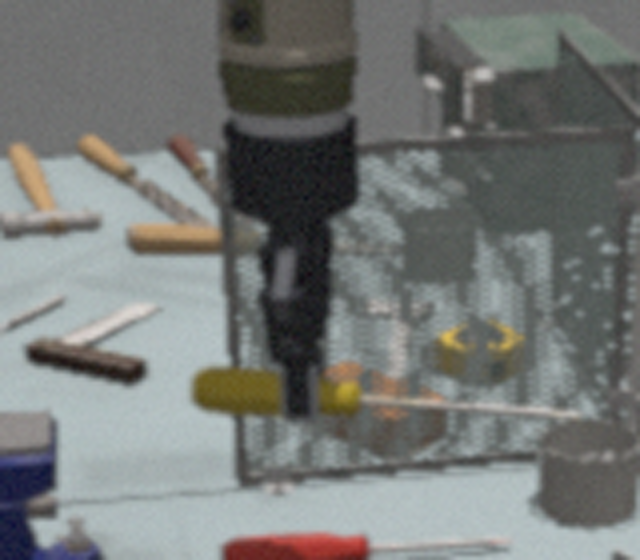

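View pics/t3.png

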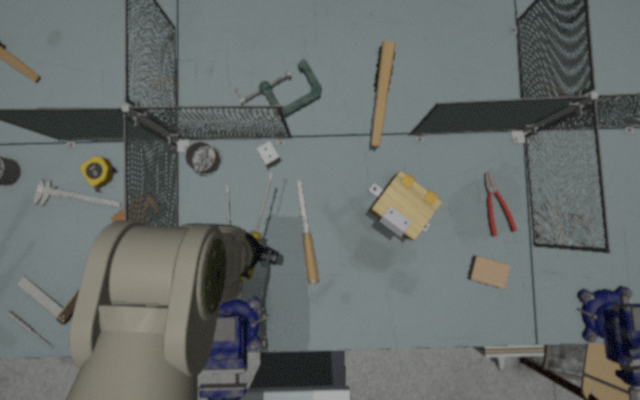

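```bash
cat >> h.py <<'E'
G=np.array([.554,-.2655,.077]); YC=np.radians(-38.1); TIP=np.array([0,.1645,-.001])
DIR=np.array([np.cos(YC),np.sin(YC),0])
def tipose(ins,z,pitch,yaw=YC,tip=None,lat=0):
    _,r=pose([0,0,0],yaw,np.radians(pitch))
    t=G+DIR*ins+np.array([-DIR[1],DIR[0],0])*lat; t[2]=z
    return t-r.apply(TIP if tip is None else tip),r
def tipnow():
    s=read_state(); return s['tcp_pos']+Rq(s['tcp_rot']).apply(TIP)
E
python3 - <<'E'
from h import *
t=tipnow();print(t)
for n in('t3','s3','w3'): print(n,proj(load(n),t))
crop('t3',230,150,310,230,8); crop('w3',220,180,420,380,3)
P=tipose(-.06,.14,4);print(P[0]); go(P)
E
```

```text
[0.66878567 0.0023295  0.15175441]
t3 (np.float64(271.0989625252689), np.float64(173.83853122494236))
s3 (np.float64(343.97392765171475), np.float64(145.73305624309913))
w3 (np.float64(316.9830432829661), np.float64(437.88383688217925))
[ 0.37770332 -0.12726574  0.1275275 ]
n 6 dist 0.218 rot [-3.98 -0.8  23.2 ]
[-0.1111, -0.0464, 0.013] [-0.0037, -0.0007, 0.0215]
[-0.114, -0.0389, 0.0128] [-0.0037, -0.0007, 0.0215]
[-0.1163, -0.0313, 0.0126] [-0.0037, -0.0007, 0.0215]
[-0.1182, -0.0235, 0.0126] [-0.0037, -0.0007, 0.0215]
[-0.1194, -0.0157, 0.0126] [-0.0037, -0.0007, 0.0215]
[-0.1202, -0.0077, 0.0128] [-0.0037, -0.0007, 0.0215]
```

View pics/t3_c230_150.png

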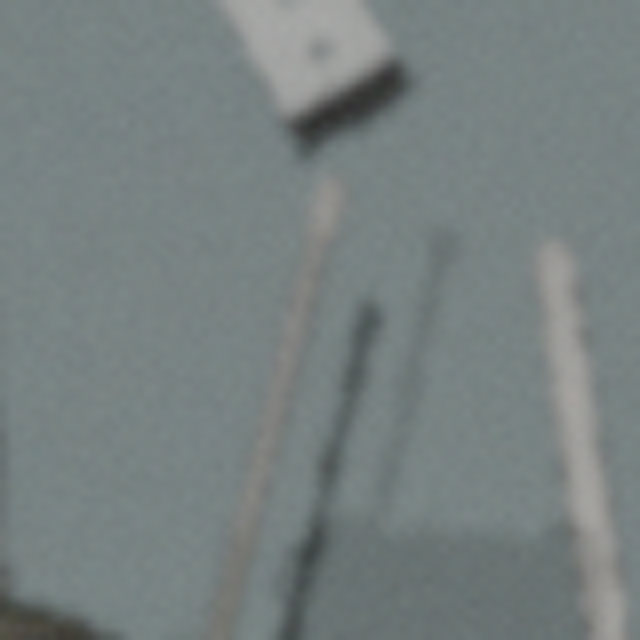

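View pics/w3.png

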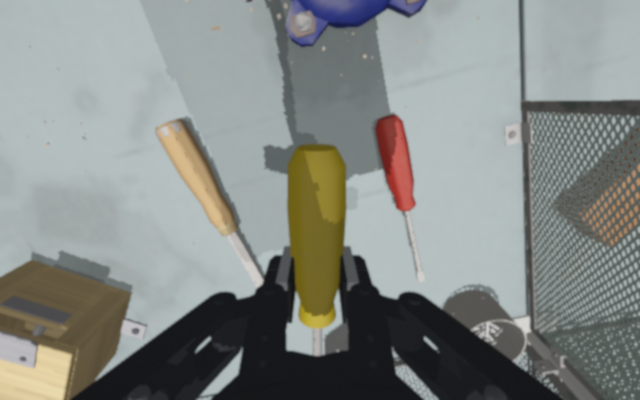

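step_arm(
  targets=[
    {"travel": [-0.111,-0.046,0.013],"delta_rot": [-0.0037,-0.0007,0.0215],"hand": 5},
    {"travel": [-0.114,-0.039,0.013],"delta_rot": [-0.0037,-0.0007,0.0215],"hand": 5},
    {"travel": [-0.116,-0.031,0.0126],"delta_rot": [-0.0037,-0.0007,0.0215],"hand": 5},
    {"travel": [-0.118,-0.0235,0.0126],"delta_rot": [-0.0037,-0.0007,0.0215],"hand": 5},
    {"travel": [-0.119,-0.016,0.0126],"delta_rot": [-0.0037,-0.0007,0.0215],"hand": 5},
    {"travel": [-0.12,-0.008,0.0128],"delta_rot": [-0.0037,-0.0007,0.0215],"hand": 5},
    {"travel": [0,0,0],"delta_rot": [0,0,0],"hand": 5},
    {"travel": [0,0,0],"delta_rot": [0,0,0],"hand": 5},
  ],
)

```text
time_s: 5.75
tcp_pos: [0.3769, -0.1267, 0.1263]
tcp_rot: [0.03, 0.899, 0.436, 0.015]
contact_force: [0.1, 1.3, -1.9]
grip_width: 0.0231
```

Run:
```python
from h import *
go(tipose(-.06,.14,4));go(tipose(-.03,.077,4))
t=tipnow();print(t)
cap('top','t4');cap('side','s4')
for n in('t4','s4'): print(n,proj(load(n),t))
crop('t4',340,160,460,260,6); crop('s4',220,180,380,310,5)
```

```text
n 1 dist 0.0015 rot [-0.13 -0.05 -0.14]
[0.0003, 0.0034, -0.0038] [-0.0007, -0.0003, -0.0008]
n 2 dist 0.0691 rot [-0.13 -0.05 -0.14]
[0.0001, 0.0445, 0.1063] [-0.0004, -0.0002, -0.0004]
[0.0001, 0.0444, 0.1063] [-0.0004, -0.0002, -0.0004]
[ 0.5057627  -0.22829484  0.13842549]
t4 (np.float64(380.61720992900104), np.float64(247.30448091167824))
s4 (np.float64(290.17004756798036), np.float64(206.44516189477255))
```

View pics/t4_c340_160.png

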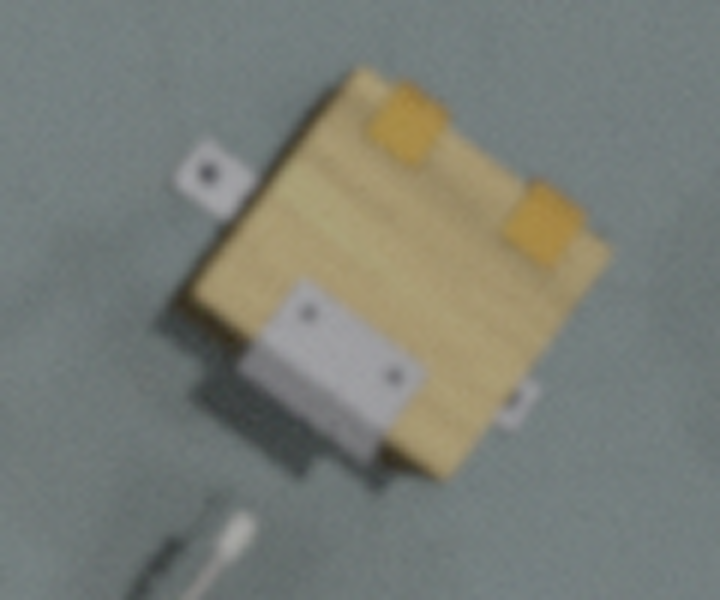

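View pics/s4_c220_180.png

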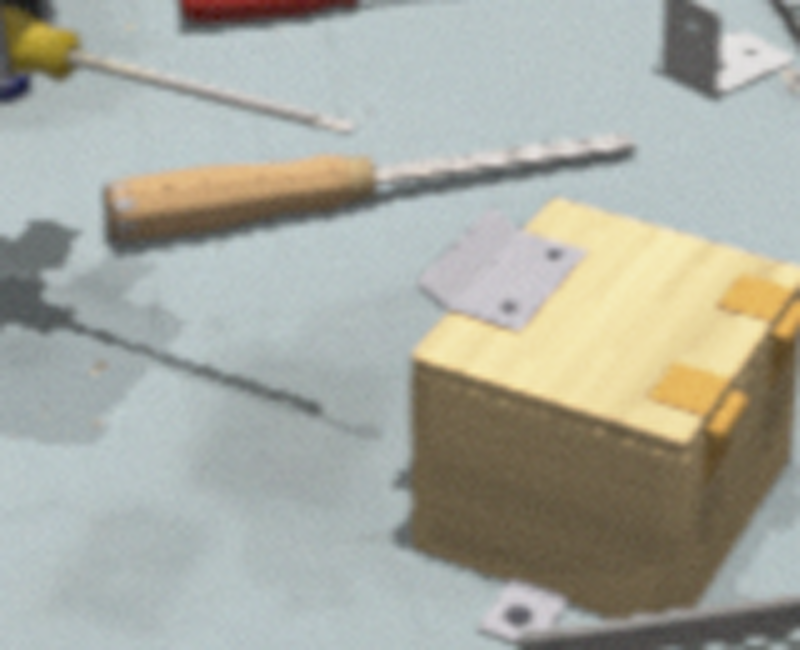

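Run:
```python
from h import *
go(tipose(-.03,.0755,4.1),3)
a=tipose(-.03,.0755,4.1); b=tipose(.015,.0755,4.1); go(b,3,cur=a)
```

```text
n 3 dist 0.071 rot [-0.15 -0.08  0.01]
[-0.0013, 0.0285, 0.0735] [-0.0003, -0.0001, 0.0]
[-0.0013, 0.0284, 0.0735] [-0.0003, -0.0001, 0.0]
[-0.0012, 0.0284, 0.0736] [-0.0003, -0.0001, 0.0]
n 3 dist 0.045 rot [0. 0. 0.]
[-0.0, 0.0499, 0.0036] [0.0, 0.0, 0.0]
[-0.0, 0.0499, 0.0036] [0.0, 0.0, 0.0]
[-0.0, 0.0499, 0.0036] [0.0, 0.0, 0.0]
```

step_arm(
  targets=[
    {"travel": [-0.001,0.0285,0.0735],"delta_rot": [-0.0003,0,0],"hand": 5},
    {"travel": [-0.001,0.0285,0.0735],"delta_rot": [-0.0003,0,0],"hand": 5},
    {"travel": [-0.001,0.0285,0.0735],"delta_rot": [-0.0003,0,0],"hand": 5},
    {"travel": [0,0,0],"delta_rot": [0,0,0],"hand": 5},
    {"travel": [0,0,0],"delta_rot": [0,0,0],"hand": 5},
  ],
)

```text
time_s: 6.35
tcp_pos: [0.4015, -0.1451, 0.0631]
tcp_rot: [0.032, 0.898, 0.438, 0.016]
contact_force: [0.3, -1.1, -1.5]
grip_width: 0.0228
```

Run:
```python
from h import *
go(tipose(-.03,.0755,4.1),1)
t=tipnow();print(t)
cap('top','t5');cap('side','s5')
for n in('t5','s5'): print(n,proj(load(n),t))
crop('t5',340,160,460,260,6); crop('s5',220,180,380,310,5)
```

```text
n 1 dist 0.0008 rot [-0.04 -0.06  0.08]
[-0.0022, 0.0008, 0.0014] [-0.0002, -0.0004, 0.0004]
[ 0.53073209 -0.24614105  0.07580622]
t5 (np.float64(383.7663436993251), np.float64(234.91012644891867))
s5 (np.float64(304.7525855916761), np.float64(237.0417869626163))
```

View pics/t5_c340_160.png

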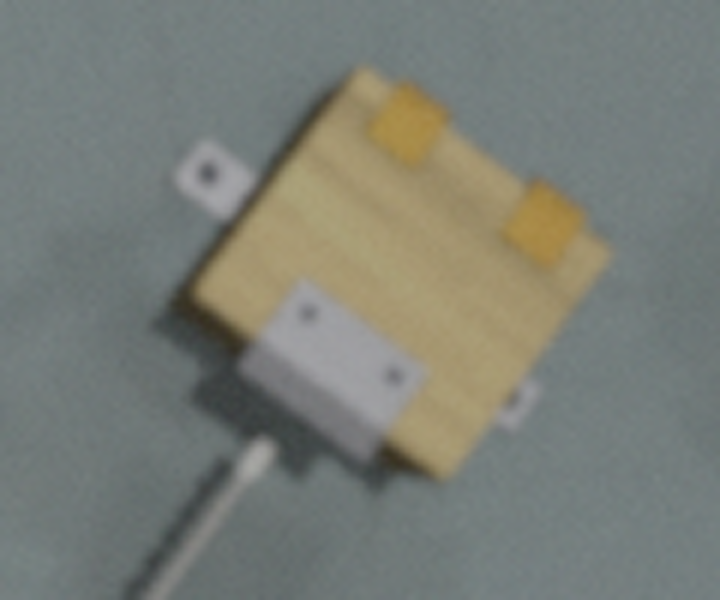

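View pics/s5_c220_180.png

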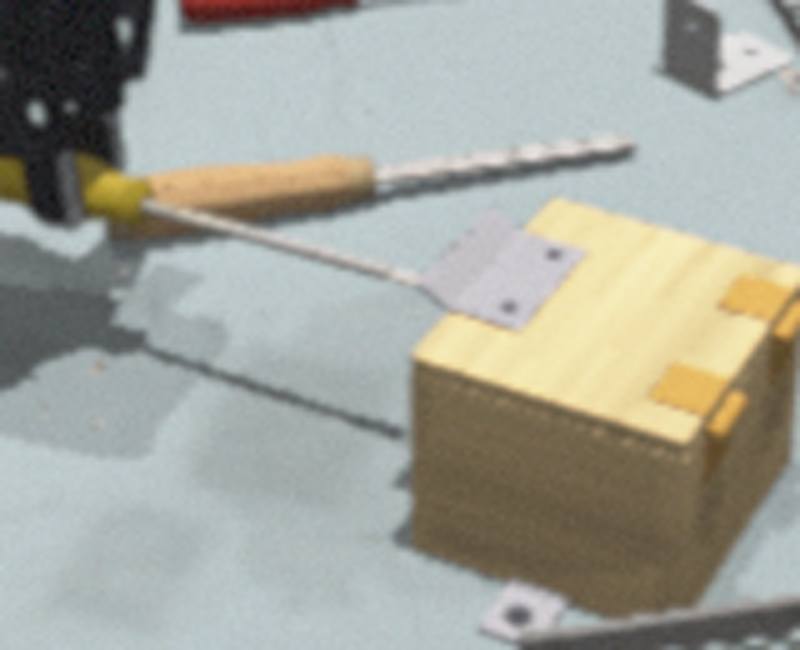

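step_arm(
  targets=[
    {"travel": [-0.002,0.05,0.005],"delta_rot": [0,0,0],"hand": 5},
    {"travel": [0,0.05,0.0036],"delta_rot": [0,0,0],"hand": 5},
    {"travel": [0,0.05,0.0036],"delta_rot": [0,0,0],"hand": 5},
    {"travel": [0,0,0],"delta_rot": [0,0,0],"hand": 5},
  ],
)

```text
time_s: 6.85
tcp_pos: [0.44, -0.1769, 0.0645]
tcp_rot: [0.035, 0.899, 0.437, 0.018]
contact_force: [-0.2, -0.3, -0.5]
grip_width: 0.0228
```

Run:
```python
from h import *
go(tipose(.015,.0755,4.1),1)
s=read_state();print(s['contact_force'],s['wrist_torque'],s['grip_width'])
cap('side','s6');
crop('s6',220,180,380,310,5)
```

```text
n 1 dist 0.005 rot [ 0.38 -0.09 -0.06]
[0.002, -0.016, 0.0048] [0.0021, -0.0005, -0.0003]
[-0.24031326 -0.25182545 -0.5432282 ] [ 0.13667332  0.05840052 -0.03851723] 0.02284918917040548
```

View pics/s6_c220_180.png

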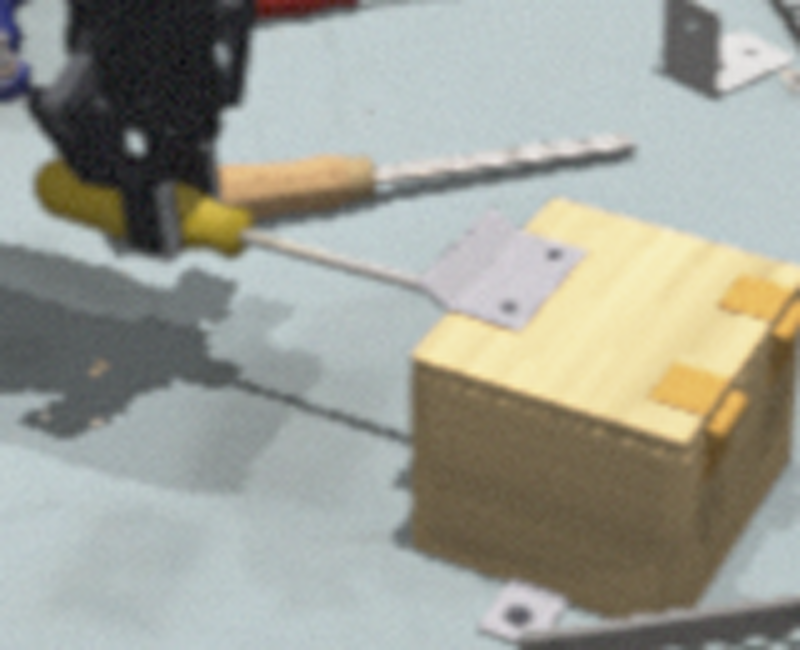

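step_arm(
  targets=[
    {"travel": [0,0.03,0.0055],"delta_rot": [0,0,0],"hand": 5},
    {"travel": [0,0.03,0.003],"delta_rot": [0,0,0],"hand": 5},
    {"travel": [0,0.02,0.002],"delta_rot": [0,0,0],"hand": 5},
    {"travel": [0,0,0],"delta_rot": [0,0,0],"hand": 5},
  ],
)

```text
time_s: 7.3
tcp_pos: [0.4569, -0.1903, 0.0619]
tcp_rot: [0.033, 0.899, 0.437, 0.017]
contact_force: [-1.3, -0.8, -0.1]
grip_width: 0.0233
```

Run:
```python
from h import *
t=tipnow(); print((t-G)@DIR, t[2], read_state()['contact_force'],read_state()['wrist_torque'])
go(tipose(.043,.076,4.1),1)
a=tipose(.043,.076,4.1)
for b in (tipose(.046,.1,8),tipose(.05,.125,11),tipose(.054,.15,14)): go(b,5,cur=a);a=b
```

```text
0.04112973818693157 0.07515174258703848 [-1.32409654 -0.81784299 -0.11834755] [ 0.00724374  0.01169624 -0.02635409]
n 1 dist 0.0024 rot [ 0.16 -0.07 -0.04]
[0.0024, 0.0064, -0.0039] [0.0009, -0.0004, -0.0002]
n 5 dist 0.0136 rot [-3.9 -0.   0. ]
[0.0, 0.0034, -0.0084] [-0.0043, -0.0, 0.0]
[0.0, 0.0036, -0.0083] [-0.0043, -0.0, 0.0]
[0.0, 0.0037, -0.0083] [-0.0043, -0.0, 0.0]
[0.0, 0.0038, -0.0082] [-0.0043, -0.0, 0.0]
[0.0, 0.0039, -0.0082] [-0.0043, -0.0, 0.0]
n 5 dist 0.0174 rot [-3.  0. -0.]
[-0.0, 0.0051, -0.0104] [-0.0033, 0.0, -0.0]
[-0.0, 0.0053, -0.0103] [-0.0033, 0.0, -0.0]
[-0.0, 0.0054, -0.0103] [-0.0033, 0.0, -0.0]
[-0.0, 0.0055, -0.0102] [-0.0033, 0.0, -0.0]
[-0.0, 0.0056, -0.0102] [-0.0033, 0.0, -0.0]
n 5 dist 0.0176 rot [-3. -0.  0.]
[0.0, 0.006, -0.0101] [-0.0033, -0.0, 0.0]
[0.0, 0.0061, -0.01] [-0.0033, -0.0, 0.0]
[0.0, 0.0062, -0.01] [-0.0033, -0.0, 0.0]
[0.0, 0.0063, -0.0099] [-0.0033, -0.0, 0.0]
[0.0, 0.0064, -0.0099] [-0.0033, -0.0, 0.0]
```

step_arm(
  targets=[
    {"travel": [0.001,0.0034,-0.0084],"delta_rot": [-0.0043,0,0],"hand": 5},
    {"travel": [0.001,0.0036,-0.0083],"delta_rot": [-0.0043,0,0],"hand": 5},
    {"travel": [0,0.0037,-0.0083],"delta_rot": [-0.0043,0,0],"hand": 5},
    {"travel": [0,0.0038,-0.0082],"delta_rot": [-0.0043,0,0],"hand": 5},
    {"travel": [0,0.0039,-0.0082],"delta_rot": [-0.0043,0,0],"hand": 5},
    {"travel": [0,0,0],"delta_rot": [0,0,0],"hand": 5},
  ],
  squeeze=120,
)

```text
time_s: 7.9
tcp_pos: [0.4591, -0.1913, 0.0749]
tcp_rot: [0.063, 0.897, 0.436, 0.031]
contact_force: [-1.0, 0.9, -3.2]
grip_width: 0.0223
```

Run:
```python
from h import *
t=tipnow(); print((t-G)@DIR, t[2], read_state()['contact_force'],read_state()['wrist_torque'])
cap('side','s7');
crop('s7',220,180,380,310,5)
```

```text
0.04226857649349165 0.09904156457113313 [-1.00690089  0.9395054  -3.15614096] [ 0.42906109  0.56312659 -0.03286591]
```

View pics/s7_c220_180.png

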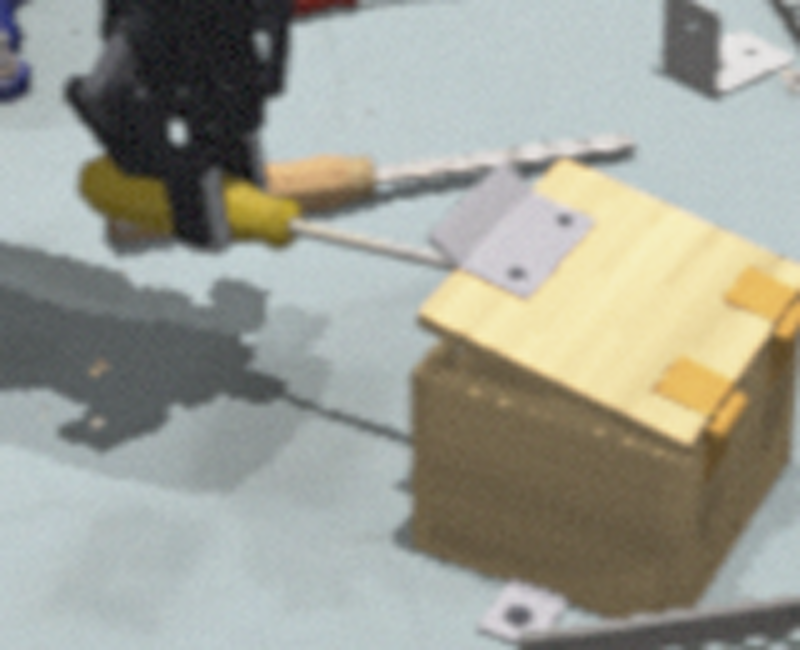

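step_arm(
  targets=[
    {"travel": [0,0.0051,-0.0104],"delta_rot": [-0.0033,0,0],"hand": 5},
    {"travel": [0,0.0053,-0.0103],"delta_rot": [-0.0033,0,0],"hand": 5},
    {"travel": [0,0.0054,-0.0103],"delta_rot": [-0.0033,0,0],"hand": 5},
    {"travel": [0,0.0055,-0.0102],"delta_rot": [-0.0033,0,0],"hand": 5},
    {"travel": [0,0.0056,-0.0102],"delta_rot": [-0.0033,0,0],"hand": 5},
    {"travel": [0,0,0],"delta_rot": [0,0,0],"hand": 5},
  ],
)

```text
time_s: 8.55
tcp_pos: [0.4642, -0.1952, 0.0919]
tcp_rot: [0.087, 0.895, 0.435, 0.043]
contact_force: [-0.2, 0.8, -2.0]
grip_width: 0.0227
```

Run:
```python
from h import *
t=tipnow(); print((t-G)@DIR, t[2], read_state()['contact_force'],read_state()['wrist_torque'])
cap('side','s8');
crop('s8',220,150,380,290,5)
a=tipose(.05,.125,11); go(a,1)
for b in (tipose(.056,.15,14),tipose(.062,.170,16)): go(b,5,cur=a);a=b
```

```text
0.047191205986472216 0.12460305716894785 [-0.22421544  0.83288134 -1.96032539] [ 0.32843724  0.4541609  -0.01657595]
n 1 dist 0.0029 rot [ 0.11 -0.07 -0.04]
[0.0004, 0.0097, -0.0014] [0.0006, -0.0004, -0.0002]
n 5 dist 0.0184 rot [-3. -0.  0.]
[0.0, 0.0073, -0.0099] [-0.0033, -0.0, 0.0]
[0.0, 0.0074, -0.0098] [-0.0033, -0.0, 0.0]
[0.0, 0.0075, -0.0097] [-0.0033, -0.0, 0.0]
[0.0, 0.0076, -0.0096] [-0.0033, -0.0, 0.0]
[0.0, 0.0077, -0.0095] [-0.0033, -0.0, 0.0]
n 5 dist 0.0163 rot [-2.  0.  0.]
[0.0, 0.0072, -0.0081] [-0.0022, 0.0, 0.0]
[0.0, 0.0073, -0.0081] [-0.0022, 0.0, 0.0]
[0.0, 0.0073, -0.008] [-0.0022, 0.0, 0.0]
[0.0, 0.0074, -0.008] [-0.0022, 0.0, 0.0]
[0.0, 0.0074, -0.0079] [-0.0022, 0.0, 0.0]
```

View pics/s8_c220_150.png

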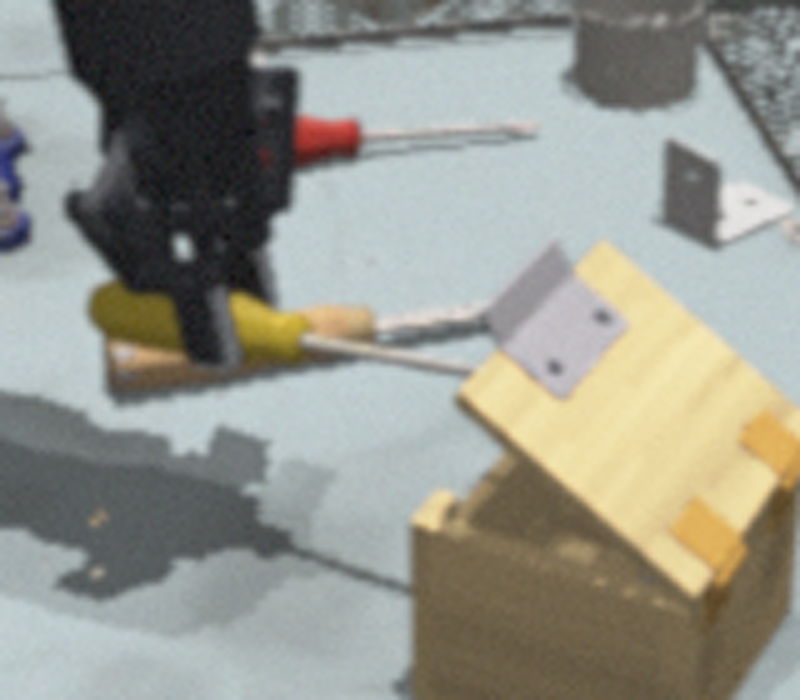

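step_arm(
  targets=[
    {"travel": [0,0.0093,-0.0099],"delta_rot": [-0.0033,0,0],"hand": 5},
    {"travel": [0,0.0084,-0.0098],"delta_rot": [-0.0033,0,0],"hand": 5},
    {"travel": [0,0.0085,-0.0097],"delta_rot": [-0.0033,0,0],"hand": 5},
    {"travel": [0,0.0086,-0.0096],"delta_rot": [-0.0033,0,0],"hand": 5},
    {"travel": [0,0.0087,-0.0095],"delta_rot": [-0.0033,0,0],"hand": 5},
    {"travel": [0,0,0],"delta_rot": [0,0,0],"hand": 5},
  ],
)

```text
time_s: 9.2
tcp_pos: [0.4719, -0.2013, 0.1089]
tcp_rot: [0.11, 0.892, 0.434, 0.054]
contact_force: [-0.4, -0.8, -3.1]
grip_width: 0.0225
```

Run:
```python
from h import *
t=tipnow(); print((t-G)@DIR, t[2], read_state()['contact_force'],read_state()['wrist_torque'])
cap('side','s9');
crop('s9',220,150,380,290,5)
a=tipose(.054,.150,14); go(a,1)
for b in (tipose(.05,.12,11),tipose(-.04,.12,8)): go(b,cur=a);a=b
```

```text
0.0550982709219589 0.14999628442217972 [-0.35205827 -0.75361338 -3.10259875] [0.28685737 0.39596556 0.0006196 ]
n 1 dist 0.0012 rot [ 0.08 -0.07 -0.04]
[0.0005, -0.0028, -0.0027] [0.0004, -0.0004, -0.0002]
n 1 dist 0.0224 rot [ 3.  0. -0.]
[-0.0, -0.0366, 0.0651] [0.0167, 0.0, -0.0]
n 3 dist 0.0919 rot [ 3. -0.  0.]
[0.0, -0.098, -0.0286] [0.0056, -0.0, 0.0]
[0.0, -0.0985, -0.0269] [0.0056, -0.0, 0.0]
[0.0, -0.0989, -0.0252] [0.0056, -0.0, 0.0]
```

View pics/s9_c220_150.png

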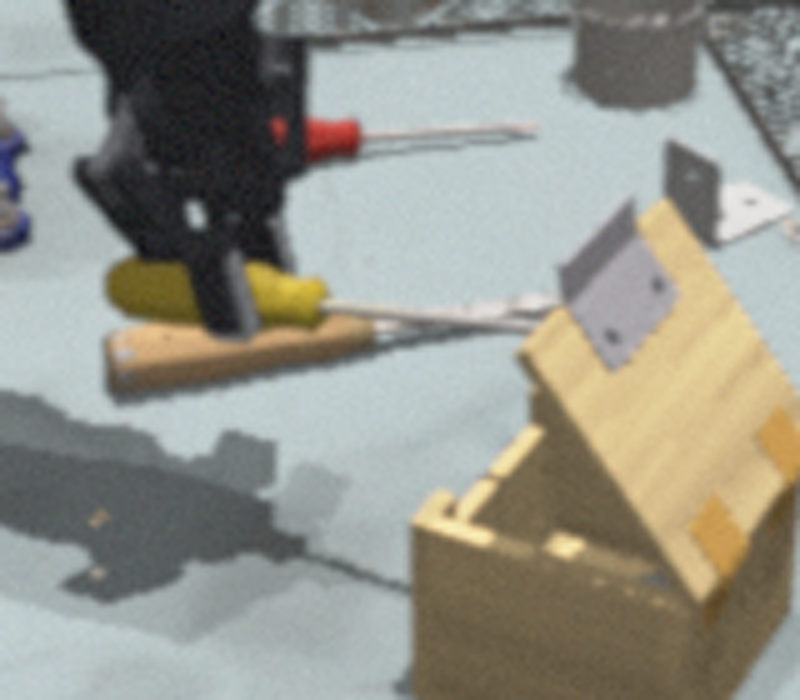

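step_arm(
  targets=[
    {"travel": [0,-0.0366,0.065],"delta_rot": [0.0167,0,0],"hand": 5},
    {"travel": [0,-0.098,-0.0286],"delta_rot": [0.0056,0,0],"hand": 5},
    {"travel": [0,-0.0985,-0.027],"delta_rot": [0.0056,0,0],"hand": 5},
    {"travel": [0,-0.099,-0.0252],"delta_rot": [0.0056,0,0],"hand": 5},
    {"travel": [0,-0.06,-0.06],"delta_rot": [0.022,0,0],"hand": 5},
    {"travel": [0,0,-0.1],"delta_rot": [0.022,0,0],"hand": 5},
    {"travel": [0,0,0],"delta_rot": [0,0,0],"hand": 5},
  ],
)

```text
time_s: 9.95
tcp_pos: [0.3807, -0.1293, 0.1441]
tcp_rot: [0.003, 0.899, 0.437, 0.003]
contact_force: [1.7, -0.7, 0.1]
grip_width: 0.0228
```

Run:
```python
from h import *
t=tipnow(); print((t-G)@DIR, t[2], read_state()['contact_force'],read_state()['wrist_torque'])
d=cap('side','s10'); print(proj(d,t))
crop('s10',200,120,380,260,4)
d=cap('top','t10'); print(proj(d,t)); crop('t10',340,160,460,280,5)
go(pose([.5105,.0445,.12],np.radians(-14.9)))
```

```text
-0.05595359769969201 0.14640631569577367 [ 1.69275983 -0.72970875  0.14175836] [-0.06293713 -0.13184205  0.00603333]
(np.float64(292.4909126415786), np.float64(203.35613510174608))
(np.float64(382.3275554178521), np.float64(245.4320644176612))
n 6 dist 0.2181 rot [  0.32  -0.03 -23.23]
[0.1206, -0.0018, 0.0119] [0.0003, -0.0, -0.0215]
[0.1204, 0.0063, 0.0119] [0.0003, -0.0, -0.0215]
[0.1197, 0.0145, 0.0119] [0.0003, -0.0, -0.0215]
[0.1185, 0.0225, 0.0119] [0.0003, -0.0, -0.0215]
[0.1167, 0.0305, 0.0119] [0.0003, -0.0, -0.0215]
[0.1144, 0.0383, 0.0118] [0.0003, -0.0, -0.0215]
```

View pics/s10_c200_120.png

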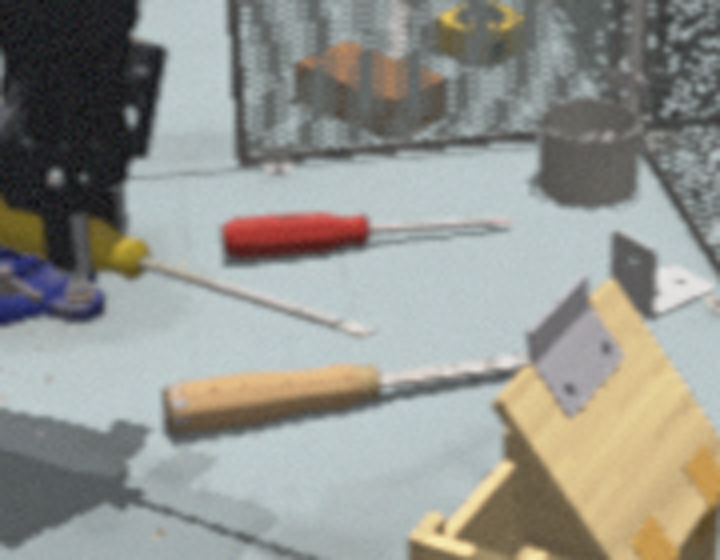

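View pics/t10_c340_160.png

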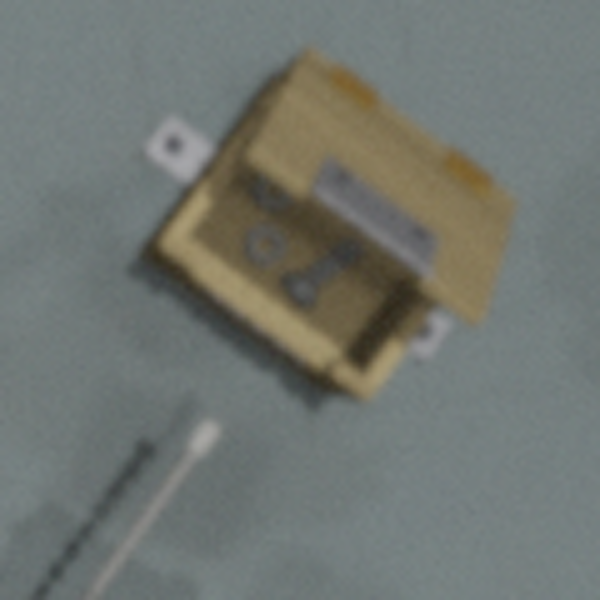

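step_arm(
  targets=[
    {"travel": [0.1206,-0.002,0.0],"delta_rot": [0.0003,0,-0.0215],"hand": 5},
    {"travel": [0.1204,0.0063,0.0],"delta_rot": [0.0003,0,-0.0215],"hand": 5},
    {"travel": [0.1197,0.0145,0.0],"delta_rot": [0.0003,0,-0.0215],"hand": 5},
    {"travel": [0.1185,0.0225,0.0],"delta_rot": [0.0003,0,-0.0215],"hand": 5},
    {"travel": [0.1167,0.0305,0.012],"delta_rot": [0.0003,0,-0.0215],"hand": 5},
    {"travel": [0.1144,0.0383,0.012],"delta_rot": [0.0003,0,-0.0215],"hand": 5},
    {"travel": [0,0,0.07],"delta_rot": [0,0,0],"hand": 5},
    {"travel": [0,0,0.1],"delta_rot": [0,0,0],"hand": 5},
    {"travel": [0,0,0.1],"delta_rot": [0,0,0],"hand": 5},
    {"travel": [0,0,0],"delta_rot": [0,0,0],"hand": 5},
    {"travel": [0,0,0],"delta_rot": [0,0,0],"hand": 5},
  ],
)

```text
time_s: 11.15
tcp_pos: [0.5073, 0.046, 0.0517]
tcp_rot: [-0.003, 0.793, 0.609, -0.001]
contact_force: [0.6, 0.5, -0.4]
grip_width: 0.023
```

Run:
```python
from h import *
print(read_state()['tcp_pos'],read_state()['contact_force'])
go(pose([.5105,.0445,.012],np.radians(-14.9)))
cap('side','s11'); crop('s11',200,100,360,240,4)
```

```text
[0.50732615 0.04602597 0.05172555] [ 0.56005889  0.48443678 -0.44648516]
n 1 dist 0.0399 rot [-0.34 -0.08 -0.  ]
[-0.0024, 0.0123, 0.1323] [-0.0019, -0.0004, -0.0]
```

View pics/s11_c200_100.png

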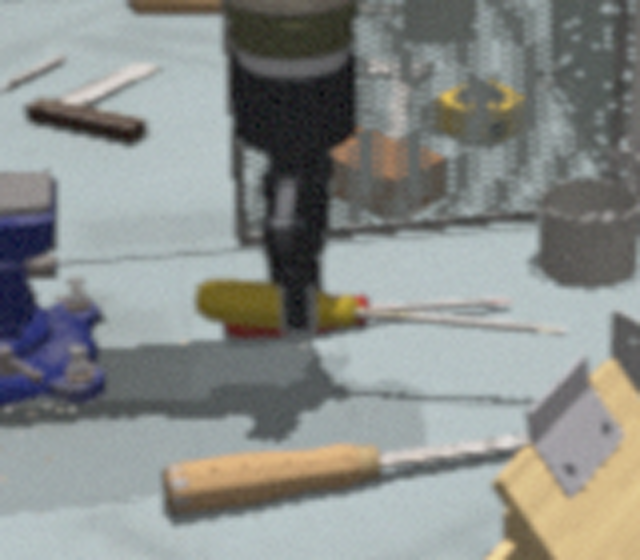

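step_arm(
  targets=[
    {"travel": [-0.0024,0.0123,0.08],"delta_rot": [-0.0019,0,0],"hand": 5},
    {"travel": [0,0,0.05],"delta_rot": [0,0,0],"hand": 5},
    {"travel": [0,0,0.015],"delta_rot": [0,0,0],"hand": 5},
    {"travel": [0,0,0.005],"delta_rot": [0,0,0],"hand": 5},
    {"travel": [0,0,0],"delta_rot": [0,0,0],"hand": 5},
    {"travel": [0,0,0],"delta_rot": [0,0,0],"hand": 5},
  ],
)

```text
time_s: 11.8
tcp_pos: [0.5126, 0.0443, 0.0084]
tcp_rot: [0.001, 0.793, 0.609, 0.002]
contact_force: [-0.7, 0.0, -1.0]
grip_width: 0.0228
```

step_arm(
  targets=[
    {"travel": [0,0,0.009],"delta_rot": [0,0,0],"hand": 5},
    {"travel": [0,0,0.005],"delta_rot": [0,0,0],"hand": 5},
    {"travel": [0,0,0.003],"delta_rot": [0,0,0],"hand": 5},
    {"travel": [0,0,0],"delta_rot": [0,0,0],"hand": 5},
    {"travel": [0,0,0],"delta_rot": [0,0,0],"hand": 5},
  ],
)

```text
time_s: 12.3
tcp_pos: [0.5116, 0.0444, 0.0021]
tcp_rot: [0.0, 0.793, 0.609, 0.001]
contact_force: [0.2, -0.5, -0.5]
grip_width: 0.0228
```

step_arm(
  targets=[
    {"travel": [0,0,0.0025],"delta_rot": [0,0,0],"hand": 5},
    {"travel": [0,0,0.0025],"delta_rot": [0,0,0],"hand": 5},
    {"travel": [0,0,0],"delta_rot": [0,0,0],"hand": 5},
  ],
)

```text
time_s: 12.6
tcp_pos: [0.5117, 0.0444, 0.0019]
tcp_rot: [0.0, 0.793, 0.609, 0.001]
contact_force: [-4.7, -0.7, 10.9]
grip_width: 0.0226
```

Contact (11 N). Open gently, then rise.

step_arm(
  targets=[
    {"travel": [0,0,-0.003],"delta_rot": [0,0,0],"hand": 24},
    {"travel": [0,0,0],"delta_rot": [0,0,0],"hand": 30},
    {"travel": [0,0,0],"delta_rot": [0,0,0],"hand": 40},
    {"travel": [0,0,0],"delta_rot": [0,0,0],"hand": 55},
    {"travel": [0,0,0],"delta_rot": [0,0,0],"hand": 55},
  ],
  squeeze=20,
)

```text
time_s: 13.1
tcp_pos: [0.5116, 0.0444, 0.0015]
tcp_rot: [0.0, 0.793, 0.609, 0.001]
contact_force: [-0.4, -1.0, -0.7]
grip_width: 0.0553
```

step_arm(
  targets=[
    {"travel": [0,0,-0.05],"delta_rot": [0,0,0],"hand": 55},
    {"travel": [0,0,-0.1],"delta_rot": [0,0,0],"hand": 55},
    {"travel": [0,0,-0.13],"delta_rot": [0,0,0],"hand": 55},
    {"travel": [0,0,-0.13],"delta_rot": [0,0,0],"hand": 55},
    {"travel": [0,0,-0.13],"delta_rot": [0,0,0],"hand": 55},
    {"travel": [0,0,-0.13],"delta_rot": [0,0,0],"hand": 55},
    {"travel": [0,0,0],"delta_rot": [0,0,0],"hand": 55},
    {"travel": [0,0,0],"delta_rot": [0,0,0],"hand": 55},
  ],
)

```text
time_s: 13.9
tcp_pos: [0.5119, 0.0441, 0.2034]
tcp_rot: [0.001, 0.793, 0.609, 0.002]
contact_force: [-1.4, -0.2, -0.3]
grip_width: 0.0549
```

Run:
```python
from h import *
s=read_state();print(s['time_s'],s['tcp_pos'],s['contact_force'],s['grip_width'])
cap('side','s12'); cap('wrist','w12'); d=cap('top','t12'); crop('s12',210,150,390,310,4)
z=d['range_z']; v,u=np.mgrid[0:400,0:640]
P=np.stack([(u-d['cx'])/d['fx']*z,-(v-d['cy'])/d['fy']*z,-z],-1)@Rm(d['rotation']).T+d['origin']
rel=P-G; a=rel@DIR; l=rel@np.array([-DIR[1],DIR[0],0])
m=(z>0)&(abs(l)>35e-3)&(abs(l)<55e-3)&(a>.05)&(a<.11)&(P[...,2]>.1)
k=np.polyfit(a[m],P[...,2][m],1); print(m.sum(),'lid deg',np.degrees(np.arctan(-k[0])))
```

```text
13.9 [0.51186215 0.04409713 0.2033966 ] [-1.42664719 -0.24713708 -0.34546547] 0.054912053911924066
361 lid deg 50.02031454714068
```

View pics/s12_c210_150.png

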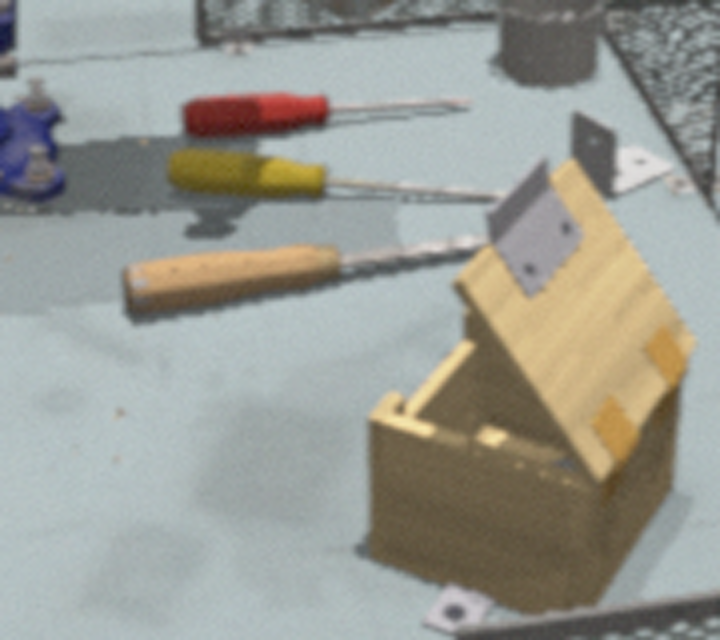

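View pics/w12.png

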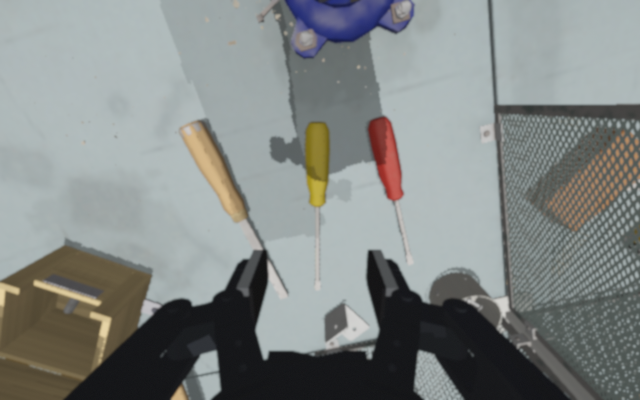

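The lid stands at 50°, the driver lies flat in its old place, the other tools have not moved, and the gripper is clear.

```bash
python3 -c "
from bench import arm; print(arm.sign_off())"
```

```text
the job is handed in; nothing more can be done
None
```

The lid is prised open to about 50°, and the flat-bladed screwdriver (the yellow one) lies flat on the bench where it started. I handed the job in at about 14 s on the robot's clock.

**What I did:** I gripped the screwdriver near its balance point and put the blade about 42 mm into the gap. I then lifted and tilted it in three stages until the lid was open, and drew it straight back out. Before opening the fingers I lowered it until the wrist force showed it touching the bench.

**Last checks:**
- **Lid:** a plane fit to the top camera's depth gave 50.0°. It was at about the same angle in pictures taken just after the blade came out and 4 s later.
- **Other tools:** in the wrist and side pictures the cross-point screwdriver and the chisel lie where they were.
- **Gripper:** it was clear of everything at 0.20 m height and kept well away from the lid throughout.
- **Forces:** the highest reading I saw was about 12 N, when setting the screwdriver down. I only saw force values between moves, not during them.

**Disagreement:** the top and side cameras differed by 2–4 mm in most places, and by up to about 7 mm on the screwdriver handle's rear end. The blade tip also showed 1–2 pixels off from where I had calculated it. The gap's clearance was enough to absorb that.

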